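# Stack carving blanks to dry, with sticks between and a weight on top

## Robot

A 6-joint arm with a two-finger parallel gripper is mounted at the origin on the work surface. World frame = base frame: x ahead of the robot, y to its left, z up, the work surface at z = 0. Lengths are in m, angles in degrees, forces in N, time in s.
With the tool pointing down it reaches from about 0.4 to 0.825 m from the base axis. Payload 7 kg.
Tool frame: the origin (TCP) lies at the very end of the fingers, on their centre line; the grasp point (between the pads) lies 19 mm behind it (ctrl.hold_point_z is the distance from the TCP to the grasp point, in m); z points along the fingers, y is the line along which they close (so a half turn about z gives the same grasp; the last joint's range is limited). The gripper opens to 88 mm and grips with 3 to 60 N. Pads are 19 mm wide; open, the fingers measure 130 mm over their backs; the gripper's body (78 mm by 193 mm) begins 47 mm behind the grasp point.
Start: joints at [89.33, 20.546, 0.682, 0, -70.136, -16.507], TCP at [0.199, 0.645, 0.227] pointing down, gripper open.
Joint ranges: [-176.03, 176.03], [-82.01, 121.73], [-58.28, 71.71], [-173.87, 95.51], [-174.79, -0.11], [-173.66, 173.66]. Speed limits (degrees/s): [136.94, 136.94, 172.46, 180, 180, 180].

## Interface

Orientations are given as [roll, pitch, yaw] about the fixed x, y, z axes, in that order (R = Rz(yaw) Ry(pitch) Rx(roll)).
In Python, from plant import sensors, viewer, workorder, ctrl gives the robot as it stands.
- The arm moves only by the shell command python3 -m pendant 'ROWS'. ROWS is JSON, a list of rows, each a list of 3 entries, a list of its own where there are three numbers: the opening, from -1 (shut) to 1 (fully open), so that 0 is half open, then the shift along the tool's x, y, z in m, then the turn, a rotation vector about the tool's x, y, z in degrees. A call has 1 to 10 rows; each row is the pose to reach, as a shift and turn from the pose commanded when the call began, along the tool's axes at that moment; what a row does not reach only later rows make up. A row lasts 1/12 s, in which the tool goes at most 41.7 mm and 7.16 degrees, less where a joint would pass 70% of its speed; a pose out of reach is approached as far as the arm can. A call with a gripper value outside its range is refused whole. The fingers move at their own pace and stop on an object; the grip force is fixed at half the most. Time passes only in rows, so rows that repeat a pose let the fingers close. It gives the time, the measured TCP pose, the force, the opening and the grip force at its end, in the units of the state.
- sensors.get_obs(): the state, without advancing time (a new reading comes with each control period).
- viewer.snapshot(name): name is "side" or "top"; returns the picture (420x560x3 uint8, red, green, blue); there is no depth.
- viewer.camera_params(name): a dict with "fx", "fy", "cx", "cy" (pixels), "dist" ([k1, k2, p1, p2, k3] as OpenCV has them; the pictures are not rectified), "extrinsics" (4x4, takes a point from world to camera coordinates). Camera axes: x right, y up, looking along -z (the intrinsics and any distortion apply to the point x, -y, -z); pixel columns grow to the right and rows downward; lengths in m; the calibration is good to about 2 mm. A picture is of the moment at which its call begins. camera_params takes no time and is no camera call.
- workorder.close_job(): hands the job in; it is judged then, once.
The state is a dict: "clock": time; "joint_pos": joint angles; "qvel": joint speeds; "tau": joint torques, N m; "tool_pos": TCP position; "orientation": TCP orientation; "force": force on the tool from outside, world axes, zero at the start; "moment": the same for the moment, N m; "opening": finger opening in m; "gripper_force": force on a finger pad.
Only numpy, scipy, OpenCV 4.12 (cv2) and the standard library are available. Lean on these libraries where they do the work, as an engineer would, in place of code of your own. Each camera call takes 0.05 s, during which the arm holds its last target. There are 200 camera calls.

## Task

Build the drying stack on the little rack with its two dark bearers: lay the thick wooden blank lengthwise along the rack, centred on the bearers; then one loose stick across it straight above each bearer (either stick on either side); then the thin blank on the sticks, straight above the thick one; and last the steel weight, knob up, on the middle of the thin blank. Let go of everything, and leave the mallet, the jar and the turned burnisher where they are.

Things in the scene. Friction and masses are not known exactly. Their poses are not given: they have to be found in the camera images.
- rack: Drying rack, the target, fixed to the bench (its place and yaw differ each time): a plywood base board 190 x 110 x 10 mm (x, y, z) with two dark wooden bearers across it, each 22 mm wide (x), 110 mm long (y), centred at x = +50 and x = -50 mm, their tops 34 mm above the origin. Origin: centre of the underside. x runs along the rack's length, y along the bearers, z up. It is the same turned by half a turn.
- thick_blank: The longer, thicker pale wooden blank, with a 9 mm strip of dark bark along one long edge: 175 x 56 x 36 mm (x, y, z), about 0.23 kg, loose, lying flat. Origin: centre of the underside; x along its length. Either end may point either way.
- thin_blank: The shorter, thinner pale wooden blank, without bark: 140 x 56 x 18 mm (x, y, z), about 0.1 kg, loose, lying flat. Origin: centre of the underside; x along its length.
- long_stick: The longer loose square spacer stick of pale wood, 130 x 16 x 16 mm, x along its length. Origin: centre of the underside. Does the same service as the short stick.
- short_stick: The shorter loose square spacer stick of pale wood, 90 x 16 x 16 mm, x along its length. Origin: centre of the underside. Same height as the long stick.
- weight: Steel weight, 0.5 to 0.75 kg, loose, standing upright: a dark block 70 x 44 x 24 mm (x, y, z) with an upright bright round knob, 26 mm in diameter and 32 mm tall, on the middle of its top (overall height 56 mm). Origin: centre of the block's underside, z up through the knob. Its yaw in the stack is free.
- mallet: Bystander: a wooden mallet lying on its side at the far right of the work, 60 mm high, its dark block head 70 x 110 x 60 mm, its handle 210 mm. Origin: on the bench below the handle, 20 mm from the handle's free end; its x runs from handle to head (head centred at x = 210 mm).
- jar: Bystander: a closed amber glass jar with a steel cap, 60 mm in diameter, 75 mm tall. Origin: centre of the underside.
- burnisher: Bystander: a turned pale wooden burnisher with grooves, standing upright, 48 mm in diameter, 88 mm tall. Origin: centre of the underside.
Not all that is in view belongs to the job. What is shaped like the weight but blue, green or pink is not meant.

How it is judged:
By the outcome, as a careful person would: the job done as asked, in the order asked, and still so for the second after the job is handed in, with the robot touching nothing.
It also fails if it takes over 144 s, if anything falls off the work surface, if the arm or the gripper's body presses on something with over 40 N, if the wrist force passes 120 N, or if a joint passes its speed limit or range.

## Working session

There is one attempt and no reset: what is moved stays moved. The work goes in short steps, Python scripts to look and compute and a shell command to move; the robot and the scene stay as the last step left them, time stands still between calls to the robot, and variables do not carry over. Pictures are saved under pics/ and viewed, at most 15 in all, crops included, and the job is handed in when it is done.

```bash
ls; mkdir -p pics; python3 - <<'E'
from plant import sensors, viewer, workorder, ctrl
import cv2
for n in("side","top"):
    cv2.imwrite(f"pics/{n}0.png",viewer.snapshot(n)[:,:,::-1]); print(n,viewer.camera_params(n))
print(sensors.get_obs(),ctrl.hold_point_z)
E
```

```text
pics
side {'fx': 417.4771166707561, 'fy': 417.4771166707561, 'cx': 284.9695269619592, 'cy': 209.7462247787048, 'dist': array([-0.12676959,  0.        ,  0.        ,  0.        ,  0.        ]), 'extrinsics': array([[-0.79084564, -0.61199732, -0.00473862,  0.4343279 ],
       [ 0.43842289, -0.57191465,  0.6933246 , -0.27107942],
       [-0.42702288,  0.54623522,  0.72060984, -0.7881644 ],
       [ 0.        ,  0.        ,  0.        ,  1.        ]])}
top {'fx': 523.2355585280781, 'fy': 523.2355585280781, 'cx': 273.6817518161558, 'cy': 213.9914842577859, 'dist': array([-0.02978241,  0.        ,  0.        ,  0.        ,  0.        ]), 'extrinsics': array([[-0.01428231, -0.99988584, -0.00493087,  0.02152787],
       [ 0.98952714, -0.01484241,  0.14358183, -0.55620577],
       [-0.14363863, -0.00282855,  0.98962616, -1.1982346 ],
       [ 0.        ,  0.        ,  0.        ,  1.        ]])}
{'clock': 0.1, 'joint_pos': array([ 8.93303239e+01,  2.05862802e+01,  6.40143071e-01, -1.67564356e-02,
       -7.01347596e+01, -1.65052790e+01]), 'qvel': array([ 0.02404016, -0.27255096,  0.1874385 ,  0.12439325,  0.08062774,
       -0.01018262]), 'tau': array([-2.36485401e-03, -5.84164917e+01,  2.93753242e+01,  7.01558724e+00,
        1.01794774e-02, -6.20389278e-05]), 'tool_pos': array([0.19924223, 0.64448588, 0.22573982]), 'orientation': array([ 1.79917961e+02, -7.88107187e-03, -1.71806546e+01]), 'force': array([-0.40032287, -0.26311729, -0.04886978]), 'moment': array([0.04226534, 0.01619667, 0.01151566]), 'gripper_force': 0.0, 'opening': 0.08737349276391648} 0.0188
```

View pics/side0.png

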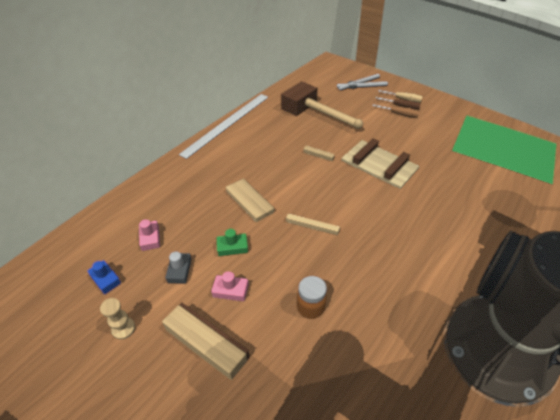

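View pics/top0.png

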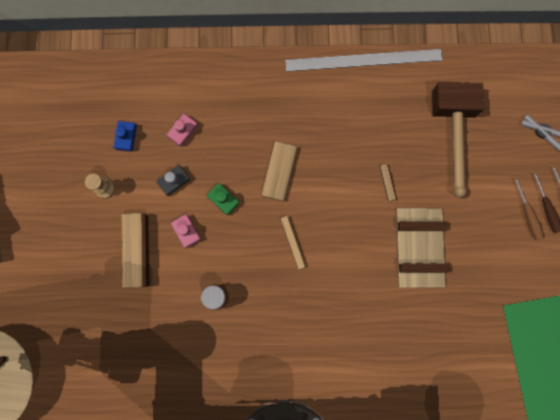

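The top view shows thick blank (134,250), thin blank (280,171), long stick (293,242), short stick (388,182) and rack (421,248). There are five weight-shaped things: blue (125,136), pink (182,129), pink (185,231), green (222,199) and dark with a bright knob (173,180). The dark one at (173,180) fits the steel weight. I'll measure by mask and confirm in an enlarged crop.

```bash
cat > h.py <<'E'
import numpy as np, cv2
from plant import sensors, viewer
def ray(n,uv):
    p=viewer.camera_params(n);K=np.array([[p['fx'],0,p['cx']],[0,p['fy'],p['cy']],[0,0,1]])
    u=cv2.undistortPoints(np.float64(uv).reshape(-1,1,2),K,p['dist'])[:,0]
    d=np.c_[u[:,0],-u[:,1],-np.ones(len(u))];E=p['extrinsics'];R,t=E[:3,:3],E[:3,3]
    return -R.T@t, d@R
def toplane(n,uv,z):
    c,d=ray(n,uv); return (c+d*((z-c[2])/d[:,2])[:,None])[:,:2]
def topix(n,P):
    p=viewer.camera_params(n);K=np.array([[p['fx'],0,p['cx']],[0,p['fy'],p['cy']],[0,0,1]])
    E=p['extrinsics'];q=np.float64(P)@E[:3,:3].T+E[:3,3];q=q*[1,-1,-1]
    return cv2.projectPoints(q.reshape(-1,1,3),np.zeros(3),np.zeros(3),K,p['dist'])[0][:,0]
def rect(n,mask,z):
    """largest blob of mask -> centre, (long,short), yaw of long axis, at plane z; box"""
    cs,_=cv2.findContours(mask.astype(np.uint8),cv2.RETR_EXTERNAL,cv2.CHAIN_APPROX_NONE)
    c=max(cs,key=cv2.contourArea)[:,0]
    w=toplane(n,c,z); (x,y),(a,b),t=cv2.minAreaRect((w*1000).astype(np.float32))
    if a<b: a,b,t=b,a,t+90
    box=cv2.boxPoints(((x,y),(a,b),t if a>=b else t))/1000
    return np.array([x,y])/1000,(a,b),(t+90)%180-90,box
E
cat > m.py <<'E'
from h import *
im=cv2.imread('pics/top0.png');hsv=cv2.cvtColor(im,cv2.COLOR_BGR2HSV)
can=cv2.resize(im[80:330,80:460],None,fx=2.1,fy=2.1,interpolation=cv2.INTER_CUBIC)
B={'thick':((115,205,155,295),.036),'thin':((255,135,305,205),.018),'long':((275,210,310,275),.016),'short':((378,160,400,204),.016),'rack':((392,203,450,292),.010),'weight':((153,160,194,200),.024)}
for k,((a,b,c,d),z) in B.items():
    h=hsv[b:d,a:c].astype(int);V=h[...,2];S=h[...,1]
    m=np.zeros(im.shape[:2],np.uint8)
    if k=='weight': mm=(S<90)
    else: mm=V>cv2.threshold(V.astype(np.uint8),0,255,cv2.THRESH_OTSU)[0]
    if k=='rack': mm=cv2.morphologyEx(mm.astype(np.uint8),cv2.MORPH_CLOSE,np.ones((17,17)))
    m[b:d,a:c]=mm
    ctr,s,yaw,box=rect('top',m,z); print(k,ctr.round(4),np.round(s,1),round(yaw,1),np.linalg.norm(ctr).round(3))
    q=topix('top',np.c_[box,np.full(4,z)])
    cv2.polylines(can,[((q+.5-[80,80])*2.1).astype(int)],True,(0,0,255),1)
cv2.imwrite('pics/m0.png',can)
E
python3 m.py
```

```text
thick [0.4786 0.3438] [213.4  93.7] 1.0 0.589
thin [0.6683 0.0013] [138.6  51.7] -15.1 0.668
long [ 0.4916 -0.0296] [128.2  15.1] 18.1 0.493
short [ 0.6352 -0.2645] [90.4 14.9] 11.2 0.688
rack [ 0.4766 -0.3395] [216.5 139.2] -2.6 0.585
weight [0.6475 0.2576] [69.6 49. ] -53.2 0.697
```

View pics/m0.png

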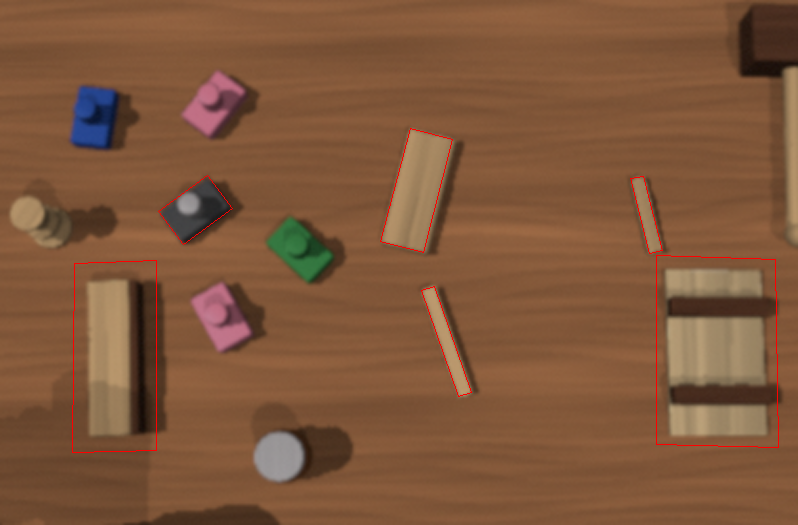

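The crop confirms the dark block with the bright knob (crop 195,210) as the weight; the blue, green and pink ones are decoys. The thick-blank and rack masks leaked, so I'll redo them by saturation.

```bash
cat > m2.py <<'E'
from h import *
im=cv2.imread('pics/top0.png');hsv=cv2.cvtColor(im,cv2.COLOR_BGR2HSV).astype(int)
B={'thick':((108,200,160,300),.036),'rack':((388,200,455,296),.010)}
can=[]
for k,((a,b,c,d),z) in B.items():
    S=hsv[b:d,a:c,1];V=hsv[b:d,a:c,2]
    print(k,'row S',S[25,::3],'V',V[25,::3])
    t=cv2.threshold(S.astype(np.uint8),0,255,cv2.THRESH_OTSU)[0]
    m=np.zeros(im.shape[:2],np.uint8);m[b:d,a:c]=cv2.morphologyEx(((S<t)&(V>60)).astype(np.uint8),cv2.MORPH_OPEN,np.ones((3,3)))
    if k=='rack': m=cv2.morphologyEx(m,cv2.MORPH_CLOSE,np.ones((21,1)))
    ctr,s,yaw,box=rect('top',m,z); print(k,t,ctr.round(4),np.round(s,1),round(yaw,1))
    if k=='rack':
        dk=np.zeros_like(m);dk[b:d,a:c]=(V<75)
        for sl in (slice(0,247),slice(247,420)):
            q=np.zeros_like(dk);q[sl]=dk[sl];r=rect('top',q,.034);print(' bearer',r[0].round(4),np.round(r[1],1),round(r[2],1))
    o=im.copy();q=topix('top',np.c_[box,np.full(4,z)])
    o=cv2.resize(o[b:d,a:c],None,fx=6,fy=6);cv2.polylines(o,[((q+.5-[a,b])*6).astype(int)],True,(0,0,255),1)
    can.append(cv2.resize(o,(390,590)))
cv2.imwrite('pics/m1.png',np.hstack(can))
E
python3 m2.py
```

```text
thick row S [145 144 145 145 140 108 107 106 105 106 107 115 149 185 145 151 148 143] V [132 133 134 134 137 177 170 171 177 180 174 122  60  29  74  76  76 132]
thick 126.0 [0.4769 0.3499] [176.3  48.4] 2.4
rack row S [144 141 142 116 147 149 149 147 148 149 146 146 144 146 152 146 148 154
 140 140 142 143 142] V [129 128 111  86  73  70  72  71  69  70  70  70  69  68  67  70  69  68
  71  69  70 118 124]
rack 117.0 [ 0.4751 -0.338 ] [190.6 112.8] -1.0
 bearer [ 0.5232 -0.3418] [121.9  19.1] 89.1
 bearer [ 0.424  -0.3388] [120.4  18.7] 89.1
```

View pics/m1.png

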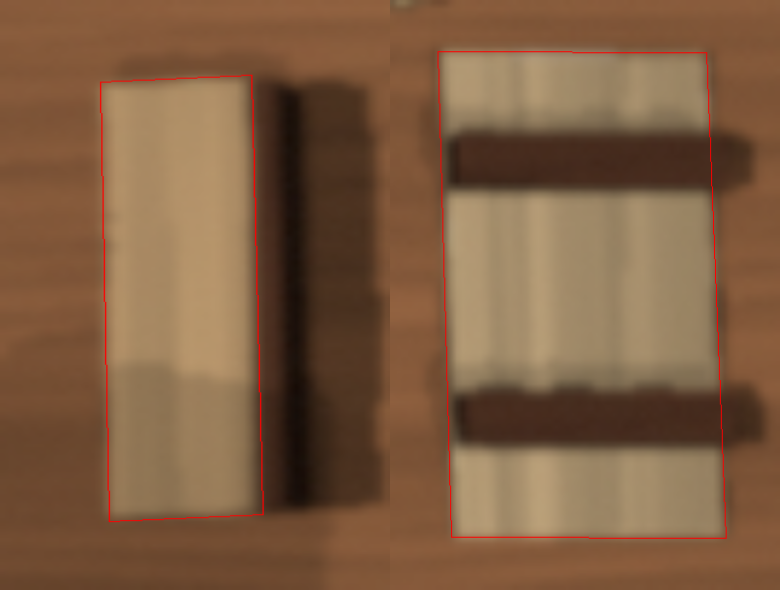

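The thick blank's pale face measures 176x48 (with the 9 mm bark on its −y side, so its centre is ≈(0.477,0.3455), yaw 2.4). The rack board measures 190.6x112.8 at (0.475,−0.338), yaw ≈ −1.2, and the bearers are 99 mm apart. All of that matches the given sizes, so I'll set out.

```bash
cat > d.py <<'E'
import sys,numpy as np
from scipy.spatial.transform import Rotation as T
from plant import sensors
# usage: d.py x y z yaw  -> tool shift (m) and turn (deg) from the measured pose, taken as vertical
o=sensors.get_obs();p=np.array(o['tool_pos']);yaw=o['orientation'][2]
x,y,z,w=map(float,sys.argv[1:5]);R=T.from_euler('xyz',[180,0,yaw],degrees=True)
print('t',round(o['clock'],2),'at',p.round(4),o['orientation'].round(2),'open',round(o['opening'],4),'gf',round(o['gripper_force'],1),'F',o['force'].round(1),'q6',round(o['joint_pos'][5]))
print('shift',R.inv().apply(np.array([x,y,z])-p).round(4),'turn z',round(-((w-yaw+180)%360-180),1))
E
python3 d.py 0.477 0.3455 0.12 2.4
```

```text
t 0.1 at [0.1992 0.6445 0.2257] [ 1.7992e+02 -1.0000e-02 -1.7180e+01] open 0.0874 gf 0.0 F [-0.4 -0.3 -0. ] q6 -17
shift [0.3537 0.2036 0.1057] turn z -19.6
```

```bash
python3 -m pendant '[[1,[0.035,0.02,0.01],[0,0,-2]],[1,[0.07,0.04,0.02],[0,0,-6]],[1,[0.11,0.06,0.03],[0,0,-10]],[1,[0.15,0.08,0.05],[0,0,-14]],[1,[0.19,0.105,0.06],[0,0,-19.6]],[1,[0.22,0.125,0.07],[0,0,-19.6]],[1,[0.255,0.145,0.08],[0,0,-19.6]],[1,[0.29,0.165,0.09],[0,0,-19.6]],[1,[0.325,0.185,0.1],[0,0,-19.6]],[1,[0.354,0.204,0.106],[0,0,-19.6]]]'; python3 -m pendant '[[1,[0,0,0],[0,0,0]],[1,[0,0,0],[0,0,0]]]' >/dev/null; python3 d.py 0.477 0.3455 0.010 2.4
python3 - <<'E'
from h import *
cv2.imwrite('pics/c1.png',cv2.resize(np.hstack([viewer.snapshot('side')[250:420,100:300],viewer.snapshot('top')[170:340,60:260]])[:,:,::-1],(800,340)))
E
```

```text
clock: 0.93
tool_pos: [0.4739, 0.3485, 0.1208]
orientation: [180.0, 0.0, 2.4]
force: [0.6, 0.4, -0.0]
opening: 0.0877
gripper_force: 0.0
t 1.1 at [0.4741 0.3479 0.1208] [1.7991e+02 8.0000e-02 2.1900e+00] open 0.0876 gf 0.0 F [-0.7  0.6 -0. ] q6 37
shift [0.0028 0.0025 0.1108] turn z -0.2
```

View pics/c1.png

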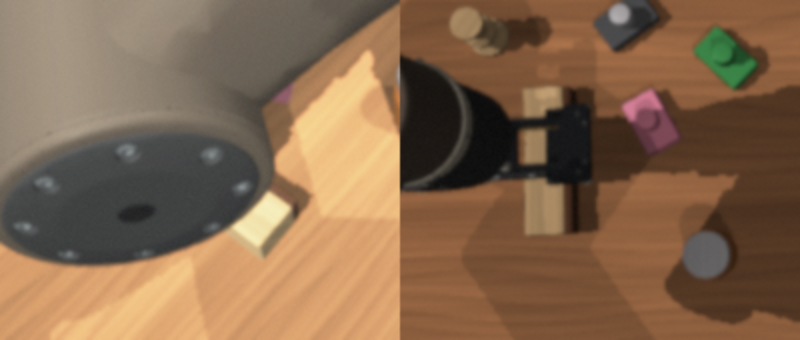

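The left crop (side) is mostly arm. In the right crop (top), the gripper straddles the blank near its middle (550,150). Descending and gripping.

```bash
python3 -m pendant '[[1,[0.003,0.0025,0.03],[0,0,0]],[1,[0.003,0.0025,0.06],[0,0,0]],[1,[0.003,0.0025,0.09],[0,0,0]],[1,[0.003,0.0025,0.105],[0,0,0]],[1,[0.003,0.0025,0.111],[0,0,0]],[1,[0.003,0.0025,0.111],[0,0,0]],[-1,[0.003,0.0025,0.111],[0,0,0]],[-1,[0.003,0.0025,0.111],[0,0,0]],[-1,[0.003,0.0025,0.111],[0,0,0]],[-1,[0.003,0.0025,0.111],[0,0,0]]]'; python3 -m pendant '[[-1,[0,0,0],[0,0,0]],[-1,[0,0,0],[0,0,0]],[-1,[0,0,0],[0,0,0]],[-1,[0,0,0],[0,0,0]],[-1,[0,0,0],[0,0,0]]]'; python3 d.py 0.475 -0.338 0.15 -1.2
```

```text
clock: 2.03
tool_pos: [0.4767, 0.3487, 0.0121]
orientation: [-179.9, -0.1, 2.4]
force: [0.7, -0.2, 0.6]
opening: 0.0661
gripper_force: 0.0
clock: 2.45
tool_pos: [0.4765, 0.3481, 0.0115]
orientation: [-180.0, -0.0, 2.4]
force: [-2.1, -0.8, 6.6]
opening: 0.0557
gripper_force: 30.0
t 2.45 at [0.4765 0.3481 0.0115] [-1.7997e+02 -3.0000e-02  2.4200e+00] open 0.0557 gf 30.0 F [-2.1 -0.8  6.6] q6 37
shift [-0.0304  0.6854 -0.1385] turn z 3.6
```

```bash
python3 -m pendant '[[-1,[0,0,-0.02],[0,0,0]],[-1,[0,0,-0.06],[0,0,0]],[-1,[0,0,-0.1],[0,0,0]],[-1,[0,0.02,-0.138],[0,0,0]],[-1,[-0.002,0.05,-0.138],[0,0,1]],[-1,[-0.004,0.085,-0.138],[0,0,2]],[-1,[-0.006,0.12,-0.138],[0,0,3.6]],[-1,[-0.007,0.155,-0.138],[0,0,3.6]],[-1,[-0.009,0.19,-0.138],[0,0,3.6]],[-1,[-0.01,0.225,-0.138],[0,0,3.6]]]'; python3 d.py 0.475 -0.338 0.15 -1.2; python3 -c "
from plant import sensors;print(sensors.get_obs()['joint_pos'].round(1))"
```

```text
clock: 3.28
tool_pos: [0.4749, 0.1209, 0.1486]
orientation: [180.0, 0.0, -1.2]
force: [0.8, 0.3, -1.7]
opening: 0.0557
gripper_force: 30.0
t 3.28 at [0.4749 0.1209 0.1486] [ 1.80e+02  3.00e-02 -1.17e+00] open 0.0557 gf 30.0 F [ 0.8  0.3 -1.7] q6 52
shift [ 0.0095  0.4588 -0.0014] turn z 0.0
[ 37.3   7.  -28.5  -0.  -54.5  51.5]
```

```bash
python3 -m pendant '[[-1,[0.001,0.035,0],[0,0,0]],[-1,[0.0015,0.075,0],[0,0,0]],[-1,[0.002,0.115,0],[0,0,0]],[-1,[0.003,0.155,0],[0,0,0]],[-1,[0.004,0.195,0],[0,0,0]],[-1,[0.005,0.235,0],[0,0,0]],[-1,[0.006,0.275,0],[0,0,0]],[-1,[0.007,0.315,0],[0,0,0]],[-1,[0.008,0.355,0],[0,0,0]],[-1,[0.009,0.39,0],[0,0,0]]]';python3 -m pendant '[[-1,[0.0005,0.03,0],[0,0,0]],[-1,[0.001,0.05,0],[0,0,0]],[-1,[0.001,0.065,0],[0,0,0]],[-1,[0.001,0.069,0],[0,0,0]],[-1,[0.001,0.069,0],[0,0,0]],[-1,[0.001,0.069,0],[0,0,0]],[-1,[0.001,0.069,0],[0,0,0]]]'; python3 d.py 0.475 -0.338 0.05 -1.2; python3 - <<'E'
from h import *
cv2.imwrite('pics/c2.png',cv2.resize(np.hstack([viewer.snapshot('side')[60:230,300:500],viewer.snapshot('top')[150:320,350:550]])[:,:,::-1],(800,340)))
E
```

```text
clock: 4.12
tool_pos: [0.4759, -0.2697, 0.1485]
orientation: [-180.0, 0.0, -1.2]
force: [0.9, -0.1, -1.6]
opening: 0.0559
gripper_force: 30.0
clock: 4.7
tool_pos: [0.4762, -0.3356, 0.1487]
orientation: [-180.0, 0.0, -1.2]
force: [0.2, 0.4, -2.8]
opening: 0.0557
gripper_force: 30.0
t 4.7 at [ 0.4762 -0.3356  0.1487] [-1.7998e+02  2.0000e-02 -1.1500e+00] open 0.0557 gf 30.0 F [ 0.2  0.4 -2.8] q6 105
shift [-0.0011  0.0025  0.0987] turn z 0.0
```

View pics/c2.png

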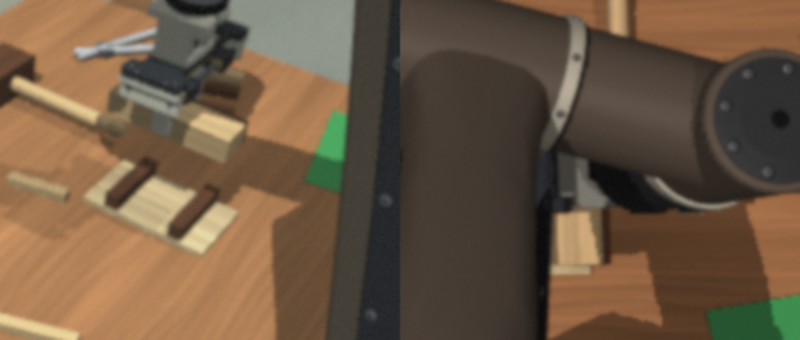

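The side crop shows the blank held level above the rack, between the bearers (160,185) and (195,210). The arm hides it in the top view. Lowering: contact is expected at TCP z ≈ 0.0455.

```bash
python3 -m pendant '[[-1,[-0.001,0.0025,0.03],[0,0,0]],[-1,[-0.001,0.0025,0.06],[0,0,0]],[-1,[-0.001,0.0025,0.08],[0,0,0]],[-1,[-0.001,0.0025,0.09],[0,0,0]],[-1,[-0.001,0.0025,0.096],[0,0,0]],[-1,[-0.001,0.0025,0.099],[0,0,0]],[-1,[-0.001,0.0025,0.101],[0,0,0]],[-1,[-0.001,0.0025,0.102],[0,0,0]],[-1,[-0.001,0.0025,0.103],[0,0,0]],[-1,[-0.001,0.0025,0.103],[0,0,0]]]'; python3 d.py 0.475 -0.338 0.045 -1.2
```

```text
clock: 5.63
tool_pos: [0.4757, -0.339, 0.0465]
orientation: [180.0, -0.1, -1.2]
force: [0.2, -0.4, -2.0]
opening: 0.0561
gripper_force: 30.0
t 5.63 at [ 0.4757 -0.339   0.0465] [ 1.7998e+02 -7.0000e-02 -1.1800e+00] open 0.0561 gf 30.0 F [ 0.2 -0.4 -2. ] q6 105
shift [-0.0007 -0.001   0.0015] turn z 0.0
```

```bash
python3 -m pendant '[[-1,[0,0,0.001],[0,0,0]],[-1,[0,0,0.0015],[0,0,0]],[-1,[0,0,0.0015],[0,0,0]]]'; python3 -m pendant '[[0.9,[0,0,0],[0,0,0]],[0.9,[0,0,0],[0,0,0]],[0.9,[0,0,0],[0,0,0]],[0.9,[0,0,0],[0,0,0]],[0.9,[0,0,0],[0,0,0]],[0.9,[0,0,0],[0,0,0]],[0.9,[0,0,-0.03],[0,0,0]],[0.9,[0,0,-0.065],[0,0,0]],[0.9,[0,0,-0.1],[0,0,0]],[0.9,[0,0,-0.1],[0,0,0]]]'; python3 d.py 0.4916 -0.0296 0.1 18.1
```

```text
clock: 5.88
tool_pos: [0.4758, -0.3391, 0.0455]
orientation: [180.0, -0.1, -1.2]
force: [-1.3, 0.9, 6.3]
opening: 0.0561
gripper_force: 30.0
clock: 6.72
tool_pos: [0.4788, -0.3408, 0.1516]
orientation: [179.7, -0.5, -1.1]
force: [1.3, -0.9, 1.2]
opening: 0.0831
gripper_force: 0.0
t 6.72 at [ 0.4788 -0.3408  0.1516] [179.72  -0.54  -1.1 ] open 0.0831 gf 0.0 F [ 1.3 -0.9  1.2] q6 105
shift [ 0.0068 -0.3114  0.0516] turn z -19.2
```

```bash
python3 -m pendant '[[0.9,[0.001,-0.035,0],[0,0,-2]],[0.9,[0.002,-0.075,0],[0,0,-5]],[0.9,[0.003,-0.115,0],[0,0,-9]],[0.3,[0.004,-0.155,0],[0,0,-14]],[0.3,[0.005,-0.195,0.01],[0,0,-19.2]],[0.1,[0.006,-0.235,0.02],[0,0,-19.2]],[0.1,[0.008,-0.27,0.03],[0,0,-19.2]],[0,[0.009,-0.295,0.04],[0,0,-19.2]],[0,[0.0095,-0.309,0.045],[0,0,-19.2]],[0,[0.0095,-0.309,0.045],[0,0,-19.2]]]'; python3 -m pendant '[[0,[0,0,0],[0,0,0]],[0,[0,0,0],[0,0,0]],[0,[0,0,0],[0,0,0]]]'>/dev/null; python3 d.py 0.4916 -0.0296 0.003 18.1; python3 - <<'E'
from h import *
s=viewer.snapshot('side');t=viewer.snapshot('top')
cv2.imwrite('pics/s3.png',s[:,:,::-1]);cv2.imwrite('pics/t3.png',t[:,:,::-1])
cv2.imwrite('pics/c3.png',cv2.resize(np.hstack([s[100:270,270:450],t[170:340,280:460]])[:,:,::-1],(800,378)))
E
```

```text
clock: 7.55
tool_pos: [0.4908, -0.0279, 0.0982]
orientation: [-180.0, 0.1, 18.2]
force: [-0.8, -0.1, -0.1]
opening: 0.0456
gripper_force: 0.0
t 7.8 at [ 0.4913 -0.0309  0.0996] [ 1.800e+02 -3.000e-02  1.797e+01] open 0.0439 gf 0.0 F [ 0.2 -0.3  0.9] q6 89
shift [ 0.0007 -0.0011  0.0966] turn z -0.1
```

View pics/c3.png

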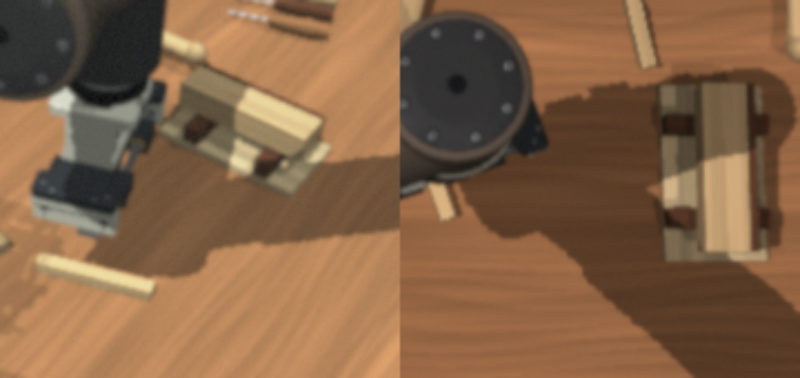

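Thick blank lies along the rack across both bearers (top crop 725,170). I'll measure its offset with rays and grip the long stick meanwhile.

```bash
python3 -m pendant '[[0,[0.001,-0.001,0.03],[0,0,0]],[0,[0.001,-0.001,0.06],[0,0,0]],[0,[0.001,-0.001,0.08],[0,0,0]],[0,[0.001,-0.001,0.092],[0,0,0]],[0,[0.001,-0.001,0.096],[0,0,0]],[0,[0.001,-0.001,0.096],[0,0,0]],[-1,[0.001,-0.001,0.096],[0,0,0]],[-1,[0.001,-0.001,0.096],[0,0,0]],[-1,[0.001,-0.001,0.096],[0,0,0]],[-1,[0.001,-0.001,0.096],[0,0,0]]]'; python3 -m pendant '[[-1,[0,0,0],[0,0,0]],[-1,[0,0,0],[0,0,0]],[-1,[0,0,0],[0,0,0]],[-1,[0,0,0],[0,0,0]],[-1,[0,0,0],[0,0,0]]]'; python3 d.py 0.425 -0.337 0.15 -91.2; python3 - <<'E'
from h import *
t=cv2.imread('pics/t3.png');b=t.astype(int)
hsv=cv2.cvtColor(t,cv2.COLOR_BGR2HSV).astype(int)
c=lambda u,v:(280+(u-400)/2.222-.3,170+v/2.222-.3)
print(toplane('top',[c(702,84),c(747,84),c(752,252),c(706,252),c(757,170),c(704,170)],.070).round(4))
print(toplane('top',[c(660,86),c(763,86),c(768,260),c(664,260)],.010).round(4))
for r in(215,245,275):
    print(r,[(x,*hsv[r,x,1:]) for x in range(412,450)])
E
```

```text
clock: 8.73
tool_pos: [0.4924, -0.0287, 0.0042]
orientation: [-180.0, -0.1, 18.0]
force: [-0.3, -0.4, 0.6]
opening: 0.0227
gripper_force: 0.0
clock: 9.15
tool_pos: [0.4922, -0.0288, 0.0039]
orientation: [180.0, -0.1, 18.0]
force: [-1.1, 0.0, 7.3]
opening: 0.0157
gripper_force: 30.0
t 9.15 at [ 0.4922 -0.0288  0.0039] [ 1.7999e+02 -5.0000e-02  1.8040e+01] open 0.0157 gf 30.0 F [-1.1  0.   7.3] q6 88
shift [-0.1594  0.2723 -0.1461] turn z 109.2
[[ 0.5624 -0.3155]
 [ 0.5617 -0.3626]
 [ 0.388  -0.3577]
 [ 0.3888 -0.3105]
 [ 0.4718 -0.3677]
 [ 0.4727 -0.3128]]
[[ 0.5701 -0.2857]
 [ 0.5684 -0.3987]
 [ 0.3797 -0.3929]
 [ 0.3815 -0.2811]]
215 [(412, np.int64(99), np.int64(72)), (413, np.int64(102), np.int64(65)), (414, np.int64(109), np.int64(63)), (415, np.int64(105), np.int64(78)), (416, np.int64(105), np.int64(104)), (417, np.int64(105), np.int64(117)), (418, np.int64(106), np.int64(118)), (419, np.int64(106), np.int64(116)), (420, np.int64(105), np.int64(114)), (421, np.int64(104), np.int64(113)), (422, np.int64(106), np.int64(113)), (423, np.int64(107), np.int64(114)), (424, np.int64(10
[... 3024 characters left out ...]
64(206)), (431, np.int64(104), np.int64(206)), (432, np.int64(104), np.int64(208)), (433, np.int64(104), np.int64(208)), (434, np.int64(103), np.int64(205)), (435, np.int64(104), np.int64(196)), (436, np.int64(105), np.int64(189)), (437, np.int64(109), np.int64(161)), (438, np.int64(122), np.int64(111)), (439, np.int64(142), np.int64(88)), (440, np.int64(135), np.int64(87)), (441, np.int64(117), np.int64(87)), (442, np.int64(97), np.int64(95)), (443, np.int64(94), np.int64(103)), (444, np.int64(103), np.int64(97)), (445, np.int64(122), np.int64(86)), (446, np.int64(141), np.int64(83)), (447, np.int64(141), np.int64(83)), (448, np.int64(141), np.int64(83)), (449, np.int64(143), np.int64(84))]
```

Thick blank centre is ≈(0.475,−0.340) against rack centre (0.475,−0.3395), and the yaw agrees within 0.3°. The stick is gripped, so I'll carry it to the near bearer.

```bash
python3 -m pendant '[[-1,[0,0,-0.03],[0,0,0]],[-1,[0,0,-0.065],[0,0,4]],[-1,[-0.005,0.01,-0.1],[0,0,11]],[-1,[-0.02,0.035,-0.135],[0,0,18]],[-1,[-0.035,0.06,-0.146],[0,0,25]],[-1,[-0.05,0.09,-0.146],[0,0,32]],[-1,[-0.07,0.12,-0.146],[0,0,39]],[-1,[-0.085,0.15,-0.146],[0,0,46]],[-1,[-0.105,0.18,-0.146],[0,0,53]],[-1,[-0.12,0.205,-0.146],[0,0,60]]]' >/dev/null; python3 -m pendant '[[-1,[0,0,0],[0,0,7]],[-1,[0,0,0],[0,0,14]],[-1,[0,0,0],[0,0,21]],[-1,[0,0,0],[0,0,28]],[-1,[0,0,0],[0,0,35]],[-1,[0,0,0],[0,0,42]],[-1,[0,0,0],[0,0,47]],[-1,[0,0,0],[0,0,49.3]],[-1,[0,0,0],[0,0,49.3]],[-1,[0,0,0],[0,0,49.3]]]'; python3 d.py 0.425 -0.3385 0.11 -91.4
```

```text
clock: 10.82
tool_pos: [0.441, -0.2609, 0.1492]
orientation: [180.0, 0.0, -91.2]
force: [0.2, -0.4, -0.9]
opening: 0.0155
gripper_force: 30.0
t 10.82 at [ 0.441  -0.2609  0.1492] [ 1.7999e+02  1.0000e-02 -9.1180e+01] open 0.0155 gf 30.0 F [ 0.2 -0.4 -0.9] q6 7
shift [0.078  0.0144 0.0392] turn z 0.2
```

```bash
python3 -m pendant '[[-1,[0.03,0.006,0],[0,0,0]],[-1,[0.06,0.012,0.01],[0,0,0.2]],[-1,[0.075,0.0144,0.03],[0,0,0.2]],[-1,[0.078,0.0144,0.039],[0,0,0.2]],[-1,[0.078,0.0144,0.039],[0,0,0.2]],[-1,[0.078,0.0144,0.039],[0,0,0.2]],[-1,[0.078,0.0144,0.039],[0,0,0.2]],[-1,[0.078,0.0144,0.039],[0,0,0.2]]]'; python3 d.py 0.425 -0.3385 0.074 -91.4;python3 - <<'E'
from h import *
cv2.imwrite('pics/c4.png',cv2.resize(viewer.snapshot('side')[90:240,290:490][:,:,::-1],(800,600),interpolation=cv2.INTER_CUBIC))
E
```

```text
clock: 11.48
tool_pos: [0.4258, -0.3382, 0.1113]
orientation: [-179.9, -0.0, -91.4]
force: [0.3, -0.3, -0.2]
opening: 0.0155
gripper_force: 30.0
t 11.48 at [ 0.4258 -0.3382  0.1113] [-1.7991e+02 -4.0000e-02 -9.1390e+01] open 0.0155 gf 30.0 F [ 0.3 -0.3 -0.2] q6 16
shift [0.0003 0.0008 0.0373] turn z 0.0
```

View pics/c4.png

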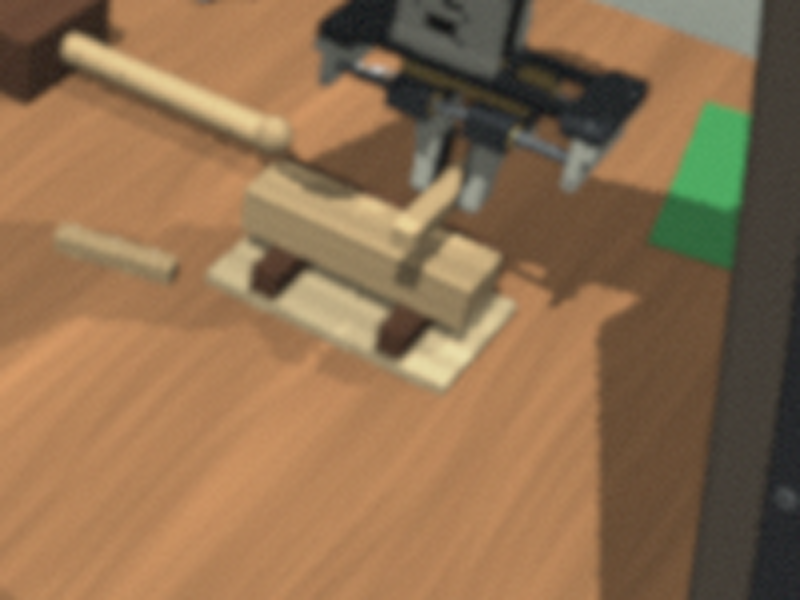

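The side crop shows the stick level (430,205), right above the near bearer (405,325). Lowering and releasing.

```bash
python3 -m pendant '[[-1,[0,0.0008,0.012],[0,0,0]],[-1,[0,0.0008,0.024],[0,0,0]],[-1,[0,0.0008,0.031],[0,0,0]],[-1,[0,0.0008,0.034],[0,0,0]],[-1,[0,0.0008,0.036],[0,0,0]],[-1,[0,0.0008,0.037],[0,0,0]],[-1,[0,0.0008,0.0375],[0,0,0]],[-1,[0,0.0008,0.0375],[0,0,0]],[-1,[0,0.0008,0.0375],[0,0,0]]]'; python3 -m pendant '[[-0.2,[0,0,0],[0,0,0]],[-0.2,[0,0,0],[0,0,0]],[-0.2,[0,0,0],[0,0,0]],[-0.2,[0,0,0],[0,0,0]],[-0.2,[0,0,0],[0,0,0]],[-0.2,[0,0,-0.02],[0,0,0]],[0,[0,0,-0.055],[0,0,0]],[0,[0,0,-0.09],[0,0,0]],[0,[0,0,-0.09],[0,0,0]],[0,[0,0,-0.09],[0,0,0]]]'; python3 d.py 0.6352 -0.2645 0.16 -168.8
```

```text
clock: 12.28
tool_pos: [0.4246, -0.3387, 0.0739]
orientation: [-179.9, -0.0, -91.4]
force: [-0.9, 2.4, 5.9]
opening: 0.0158
gripper_force: 30.0
clock: 13.12
tool_pos: [0.4255, -0.3391, 0.1652]
orientation: [-179.7, -0.1, -91.5]
force: [0.1, 0.7, -0.9]
opening: 0.0437
gripper_force: 0.0
t 13.12 at [ 0.4255 -0.3391  0.1652] [-1.7974e+02 -9.0000e-02 -9.1470e+01] open 0.0437 gf 0.0 F [ 0.1  0.7 -0.9] q6 16
shift [-0.08   -0.2077  0.0052] turn z 77.3
```

```bash
python3 -m pendant '[[0,[-0.012,-0.03,0],[0,0,7]],[0,[-0.024,-0.06,0],[0,0,14]],[0,[-0.036,-0.09,0],[0,0,21]],[0,[-0.048,-0.12,0],[0,0,28]],[0,[-0.06,-0.15,0],[0,0,35]],[0,[-0.07,-0.18,0],[0,0,42]],[0,[-0.077,-0.2,0],[0,0,49]],[0,[-0.08,-0.2077,0],[0,0,56]],[0,[-0.08,-0.2077,0],[0,0,63]],[0,[-0.08,-0.2077,0],[0,0,70]]]' >/dev/null; python3 -m pendant '[[0,[0,0,0.02],[0,0,5]],[0,[0,0,0.05],[0,0,7.3]],[0,[0,0,0.06],[0,0,7.3]],[0,[0,0,0.06],[0,0,7.3]],[0,[0,0,0.06],[0,0,7.3]],[0,[0,0,0.06],[0,0,7.3]]]'; python3 d.py 0.6352 -0.2645 0.0035 -168.8; python3 - <<'E'
from h import *
s=viewer.snapshot('side');t=viewer.snapshot('top');cv2.imwrite('pics/t5.png',t[:,:,::-1]);cv2.imwrite('pics/s5.png',s[:,:,::-1])
cv2.imwrite('pics/c5.png',cv2.resize(np.hstack([s[90:240,290:490],t[140:290,290:490]])[:,:,::-1],(800,300),interpolation=cv2.INTER_CUBIC))
E
```

```text
clock: 14.45
tool_pos: [0.6346, -0.2643, 0.1039]
orientation: [-180.0, 0.0, -168.7]
force: [-0.7, -0.7, 0.6]
opening: 0.0437
gripper_force: 0.0
t 14.45 at [ 0.6346 -0.2643  0.1039] [-1.7995e+02  5.0000e-02 -1.6869e+02] open 0.0437 gf 0.0 F [-0.7 -0.7  0.6] q6 -72
shift [-0.0006 -0.0003  0.1004] turn z 0.1
```

View pics/c5.png

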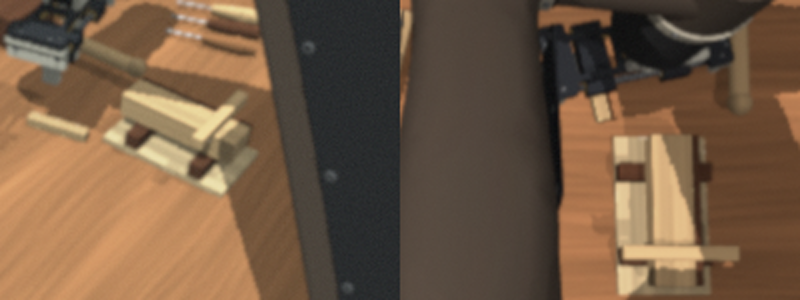

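The long stick lies across the blank over the near bearer (top crop 680,253), and the gripper is over the short stick (600,105). Gripping it.

```bash
python3 -m pendant '[[0,[0,0,0.03],[0,0,0]],[0,[0,0,0.06],[0,0,0]],[0,[0,0,0.082],[0,0,0]],[0,[0,0,0.095],[0,0,0]],[0,[0,0,0.1],[0,0,0]],[0,[0,0,0.1],[0,0,0]],[-1,[0,0,0.1],[0,0,0]],[-1,[0,0,0.1],[0,0,0]],[-1,[0,0,0.1],[0,0,0]],[-1,[0,0,0.1],[0,0,0]]]' >/dev/null; python3 -m pendant '[[-1,[0,0,0],[0,0,0]],[-1,[0,0,0],[0,0,0]],[-1,[0,0,0],[0,0,0]],[-1,[0,0,0],[0,0,0]],[-1,[0,0,0],[0,0,0]]]'; python3 -m pendant '[[-1,[0,0,-0.03],[0,0,0]],[-1,[0,0,-0.065],[0,0,0]],[-1,[0,0,-0.1],[0,0,-7]],[-1,[0,0,-0.13],[0,0,-14]],[-1,[0,0,-0.15],[0,0,-21]],[-1,[0,0,-0.15],[0,0,-28]],[-1,[0,0,-0.15],[0,0,-35]],[-1,[0,0,-0.15],[0,0,-42]],[-1,[0,0,-0.15],[0,0,-49]],[-1,[0,0,-0.15],[0,0,-56]]]' ; python3 -m pendant '[[-1,[0,0,0],[0,0,-7]],[-1,[0,0,0],[0,0,-14]],[-1,[0,0,0],[0,0,-21]],[-1,[0,0,0],[0,0,-21.4]],[-1,[0,0,0],[0,0,-21.4]]]'; python3 d.py 0.525 -0.3408 0.12 -91.4
```

```text
clock: 15.8
tool_pos: [0.6343, -0.264, 0.0037]
orientation: [-180.0, 0.0, -168.8]
force: [-0.8, 1.5, 5.7]
opening: 0.0158
gripper_force: 30.0
clock: 16.63
tool_pos: [0.6336, -0.2639, 0.1526]
orientation: [180.0, 0.0, -112.4]
force: [0.3, 0.7, 0.6]
opening: 0.0159
gripper_force: 30.0
clock: 17.05
tool_pos: [0.6337, -0.2639, 0.1526]
orientation: [180.0, 0.0, -91.6]
force: [0.4, 0.1, 1.0]
opening: 0.0158
gripper_force: 30.0
t 17.05 at [ 0.6337 -0.2639  0.1526] [ 1.7998e+02  1.0000e-02 -9.1560e+01] open 0.0158 gf 30.0 F [0.4 0.1 1. ] q6 5
shift [0.0798 0.1066 0.0326] turn z -0.2
```

```bash
python3 -m pendant '[[-1,[0.02,0.028,0],[0,0,0]],[-1,[0.042,0.055,0],[0,0,0]],[-1,[0.06,0.082,0.01],[0,0,0]],[-1,[0.074,0.1,0.02],[0,0,0]],[-1,[0.0798,0.1066,0.033],[0,0,0]],[-1,[0.0798,0.1066,0.033],[0,0,0]],[-1,[0.0798,0.1066,0.033],[0,0,0]],[-1,[0.0798,0.1066,0.033],[0,0,0]],[-1,[0.0798,0.1066,0.033],[0,0,0]]]'; python3 d.py 0.525 -0.3408 0.0735 -91.4; python3 - <<'E'
from h import *
cv2.imwrite('pics/c6.png',cv2.resize(viewer.snapshot('side')[90:240,290:490][:,:,::-1],(800,600),interpolation=cv2.INTER_CUBIC))
E
```

```text
clock: 17.8
tool_pos: [0.5266, -0.3409, 0.1205]
orientation: [-179.9, -0.0, -91.4]
force: [-0.2, 0.1, 0.8]
opening: 0.0154
gripper_force: 30.0
t 17.8 at [ 0.5266 -0.3409  0.1205] [-1.7993e+02 -3.0000e-02 -9.1390e+01] open 0.0154 gf 30.0 F [-0.2  0.1  0.8] q6 14
shift [-0.0001  0.0016  0.047 ] turn z 0.0
```

View pics/c6.png

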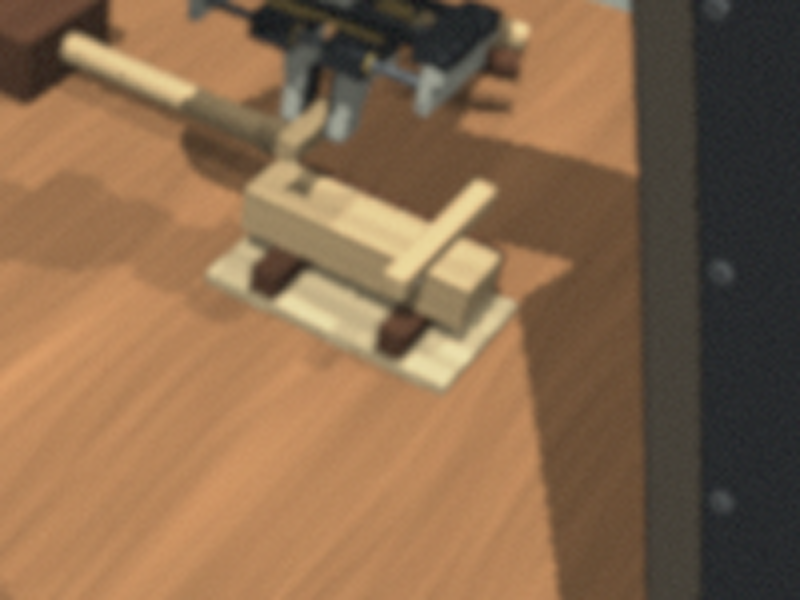

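The short stick (300,135) is held level over the far bearer (275,270), and the long stick rests over the near one. Lowering and releasing.

```bash
python3 -m pendant '[[-1,[0,0.001,0.015],[0,0,0]],[-1,[0,0.001,0.03],[0,0,0]],[-1,[0,0.001,0.039],[0,0,0]],[-1,[0,0.001,0.043],[0,0,0]],[-1,[0,0.001,0.045],[0,0,0]],[-1,[0,0.001,0.0465],[0,0,0]],[-1,[0,0.001,0.047],[0,0,0]],[-1,[0,0.001,0.047],[0,0,0]],[-1,[0,0.001,0.047],[0,0,0]]]'; python3 -m pendant '[[-0.2,[0,0,0],[0,0,0]],[-0.2,[0,0,0],[0,0,0]],[-0.2,[0,0,0],[0,0,0]],[-0.2,[0,0,0],[0,0,0]],[-0.2,[0,0,0],[0,0,0]],[-0.2,[0,0,-0.02],[0,0,0]],[0,[0,0,-0.055],[0,0,0]],[0.9,[0,0,-0.09],[0,0,0]],[0.9,[0,0,-0.09],[0,0,0]],[0.9,[0,0,-0.09],[0,0,0]]]'; python3 d.py 0.6683 0.0013 0.16 -15.1
```

```text
clock: 18.6
tool_pos: [0.525, -0.3413, 0.0737]
orientation: [-179.9, -0.0, -91.4]
force: [-0.0, 1.1, 3.6]
opening: 0.0155
gripper_force: 30.0
clock: 19.43
tool_pos: [0.5257, -0.3417, 0.1654]
orientation: [-179.7, -0.1, -91.4]
force: [-0.9, -0.5, -2.1]
opening: 0.0559
gripper_force: 0.0
t 19.43 at [ 0.5257 -0.3417  0.1654] [-1.7972e+02 -9.0000e-02 -9.1370e+01] open 0.0559 gf 0.0 F [-0.9 -0.5 -2.1] q6 14
shift [-0.3463 -0.1343  0.0054] turn z -76.3
```

```bash
python3 -m pendant '[[0.9,[-0.03,-0.012,0],[0,0,-7]],[0.9,[-0.067,-0.026,0],[0,0,-14]],[0.9,[-0.104,-0.04,0],[0,0,-21]],[0.9,[-0.141,-0.054,0],[0,0,-28]],[0.9,[-0.178,-0.069,0],[0,0,-35]],[0.9,[-0.215,-0.083,0],[0,0,-42]],[0.9,[-0.25,-0.097,0],[0,0,-49]],[0.9,[-0.287,-0.111,0],[0,0,-56]],[0.9,[-0.32,-0.124,0],[0,0,-63]],[0.9,[-0.3463,-0.1343,0],[0,0,-70]]]' >/dev/null; python3 -m pendant '[[0.9,[0,0,0.02],[0,0,-6.3]],[0.9,[0,0,0.05],[0,0,-6.3]],[0.9,[0,0,0.06],[0,0,-6.3]],[0.9,[0,0,0.06],[0,0,-6.3]],[0.9,[0,0,0.06],[0,0,-6.3]],[0.9,[0,0,0.06],[0,0,-6.3]]]'; python3 d.py 0.6683 0.0013 0.005 -15.1; python3 - <<'E'
from h import *
s=viewer.snapshot('side');t=viewer.snapshot('top');cv2.imwrite('pics/t7.png',t[:,:,::-1])
cv2.imwrite('pics/c7.png',cv2.resize(np.hstack([s[130:280,200:400],t[150:300,320:520]])[:,:,::-1],(800,300),interpolation=cv2.INTER_CUBIC))
E
```

```text
clock: 20.77
tool_pos: [0.6677, 0.0014, 0.104]
orientation: [-180.0, -0.1, -15.1]
force: [0.0, -0.6, 0.5]
opening: 0.0834
gripper_force: 0.0
t 20.77 at [0.6677 0.0014 0.104 ] [-1.7999e+02 -8.0000e-02 -1.5120e+01] open 0.0834 gf 0.0 F [ 0.  -0.6  0.5] q6 58
shift [ 0.0006 -0.0001  0.099 ] turn z -0.0
```

View pics/c7.png

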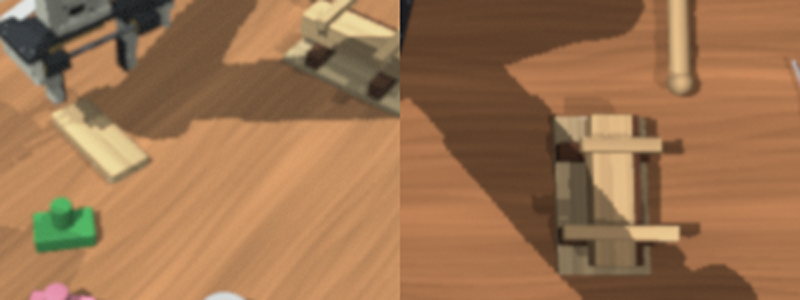

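Both sticks lie across the blank (top crop 620,145 and 620,233), and the gripper is over the thin blank. Gripping and carrying it.

```bash
python3 -m pendant '[[0.9,[0,0,0.03],[0,0,0]],[0.9,[0,0,0.06],[0,0,0]],[0.9,[0,0,0.082],[0,0,0]],[0.9,[0,0,0.094],[0,0,0]],[0.9,[0,0,0.099],[0,0,0]],[0.9,[0,0,0.099],[0,0,0]],[-1,[0,0,0.099],[0,0,0]],[-1,[0,0,0.099],[0,0,0]],[-1,[0,0,0.099],[0,0,0]],[-1,[0,0,0.099],[0,0,0]]]' >/dev/null; python3 -m pendant '[[-1,[0,0,0],[0,0,0]],[-1,[0,0,0],[0,0,0]],[-1,[0,0,0],[0,0,0]],[-1,[0,0,0],[0,0,0]],[-1,[0,0,0],[0,0,0]],[-1,[0,0,0],[0,0,0]]]'; python3 -m pendant '[[-1,[0,0,-0.03],[0,0,0]],[-1,[0,0,-0.065],[0,0,0]],[-1,[0,0,-0.1],[0,0,0]],[-1,[0,0,-0.135],[0,0,-3]],[-1,[0,0,-0.165],[0,0,-7]],[-1,[0,0,-0.175],[0,0,-13.7]],[-1,[0,0,-0.175],[0,0,-13.7]]]' ; python3 d.py 0.475 -0.340 0.18 -1.4
```

```text
clock: 22.2
tool_pos: [0.6674, 0.0019, 0.0047]
orientation: [-180.0, -0.1, -15.1]
force: [-1.3, 0.3, 5.4]
opening: 0.0554
gripper_force: 30.0
clock: 22.78
tool_pos: [0.6687, 0.0021, 0.1829]
orientation: [-179.9, -0.4, -1.0]
force: [0.8, -0.5, -1.1]
opening: 0.0554
gripper_force: 30.0
t 22.78 at [0.6687 0.0021 0.1829] [-179.92   -0.36   -0.99] open 0.0554 gf 30.0 F [ 0.8 -0.5 -1.1] q6 72
shift [-0.1877  0.3454  0.0029] turn z 0.4
```

```bash
python3 -m pendant '[[-1,[-0.016,0.03,0],[0,0,0]],[-1,[-0.034,0.064,0],[0,0,0]],[-1,[-0.053,0.099,0],[0,0,0]],[-1,[-0.072,0.134,0],[0,0,0]],[-1,[-0.091,0.169,0],[0,0,0]],[-1,[-0.11,0.204,0],[0,0,0]],[-1,[-0.129,0.239,0],[0,0,0]],[-1,[-0.148,0.274,0],[0,0,0]],[-1,[-0.167,0.309,0],[0,0,0]],[-1,[-0.18,0.334,0],[0,0,0]]]'>/dev/null;  python3 -m pendant '[[-1,[-0.0065,0.0115,0.01],[0,0,0]],[-1,[-0.0065,0.0115,0.03],[0,0,0]],[-1,[-0.0065,0.0115,0.05],[0,0,0]],[-1,[-0.0065,0.0115,0.06],[0,0,0]],[-1,[-0.0065,0.0115,0.06],[0,0,0]],[-1,[-0.0065,0.0115,0.06],[0,0,0]],[-1,[-0.0065,0.0115,0.06],[0,0,0]]]'; python3 d.py 0.475 -0.340 0.0905 -1.4; python3 - <<'E'
from h import *
cv2.imwrite('pics/c8.png',cv2.resize(viewer.snapshot('side')[90:240,290:490][:,:,::-1],(800,600),interpolation=cv2.INTER_CUBIC))
E
```

```text
clock: 24.2
tool_pos: [0.473, -0.339, 0.1194]
orientation: [180.0, -0.0, -1.4]
force: [-0.5, -0.3, -0.3]
opening: 0.0556
gripper_force: 30.0
t 24.2 at [ 0.473  -0.339   0.1194] [ 1.7997e+02 -4.0000e-02 -1.3500e+00] open 0.0556 gf 30.0 F [-0.5 -0.3 -0.3] q6 105
shift [0.002  0.0009 0.0289] turn z 0.0
```

View pics/c8.png

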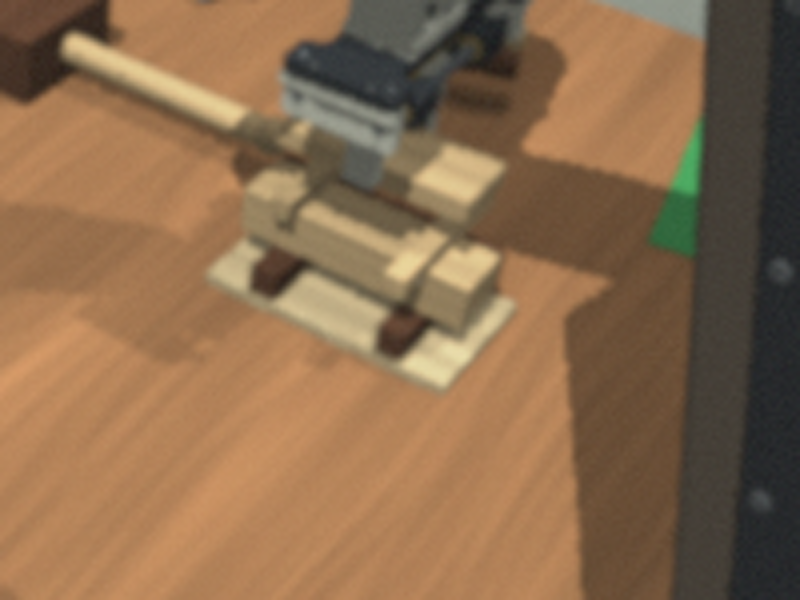

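The thin blank (430,165) is level above the two sticks and in line with the thick one. Lowering to TCP z ≈ 0.0905 and releasing.

```bash
python3 -m pendant '[[-1,[0.002,0.001,0.008],[0,0,0]],[-1,[0.002,0.001,0.016],[0,0,0]],[-1,[0.002,0.001,0.022],[0,0,0]],[-1,[0.002,0.001,0.026],[0,0,0]],[-1,[0.002,0.001,0.028],[0,0,0]],[-1,[0.002,0.001,0.029],[0,0,0]],[-1,[0.002,0.001,0.029],[0,0,0]],[-1,[0.002,0.001,0.029],[0,0,0]]]'; python3 -m pendant '[[0.9,[0,0,0],[0,0,0]],[0.9,[0,0,0],[0,0,0]],[0.9,[0,0,0],[0,0,0]],[0.9,[0,0,0],[0,0,0]],[0.9,[0,0,0],[0,0,0]],[0.9,[0,0,0],[0,0,0]],[0.9,[0,0,-0.02],[0,0,0]],[0.9,[0,0,-0.055],[0,0,0]],[0.9,[0,0,-0.09],[0,0,0]],[0.9,[0,0,-0.11],[0,0,0]]]'; python3 -m pendant '[[0.5,[0,0,0],[0,0,0]],[0.5,[0,0,0],[0,0,0]]]'; python3 d.py 0.6475 0.2576 0.2 -1.4; python3 - <<'E'
# knob centre of the weight from both first pictures: bright low-saturation blob, ray to knob top z=.056
from h import *
for n,(a,b,c,d) in {'top':(153,160,194,200),'side':(160,245,195,285)}.items():
    h=cv2.cvtColor(cv2.imread(f'pics/{n}0.png'),cv2.COLOR_BGR2HSV)[b:d,a:c].astype(int)
    m=((h[...,1]<60)&(h[...,2]>125)).astype(np.uint8)
    k,l,s,ce=cv2.connectedComponentsWithStats(m);i=1+s[1:,4].argmax()
    print(n,s[i],ce[i]+[a,b],toplane(n,[ce[i]+[a,b]],.052).round(4))
E
```

```text
clock: 24.92
tool_pos: [0.474, -0.3401, 0.0906]
orientation: [180.0, 0.0, -1.4]
force: [-2.3, 3.0, 8.7]
opening: 0.0559
gripper_force: 30.0
clock: 25.75
tool_pos: [0.4753, -0.3409, 0.2036]
orientation: [179.9, -0.2, -1.3]
force: [0.2, 0.1, -0.7]
opening: 0.0832
gripper_force: 0.0
clock: 25.92
tool_pos: [0.4748, -0.3403, 0.2013]
orientation: [180.0, -0.2, -1.4]
force: [0.3, -0.6, -0.6]
opening: 0.0749
gripper_force: 0.0
t 25.92 at [ 0.4748 -0.3403  0.2013] [ 1.7996e+02 -1.7000e-01 -1.3800e+00] open 0.0749 gf 0.0 F [ 0.3 -0.6 -0.6] q6 105
shift [ 0.1582 -0.6019  0.0013] turn z 0.0
top [12 12  9 10 72] [168.93055556 176.59722222] [[0.6482 0.2607]]
side [  9   7  12  11 101] [174.40594059 256.52475248] [[0.647  0.2603]]
```

Knob from two views: (0.648,0.261) and (0.647,0.260), which agree. Going above the weight.

```bash
python3 -m pendant '[[0.4,[0.008,-0.03,0],[0,0,0]],[0.4,[0.018,-0.07,0],[0,0,0]],[0.3,[0.028,-0.11,0],[0,0,0]],[0.3,[0.039,-0.15,0],[0,0,0]],[0.2,[0.05,-0.19,0],[0,0,0]],[0.2,[0.06,-0.23,0],[0,0,0]],[0.2,[0.07,-0.27,0],[0,0,0]],[0.2,[0.081,-0.31,0],[0,0,0]],[0.2,[0.092,-0.35,0],[0,0,0]],[0.2,[0.102,-0.39,0],[0,0,0]]]'>/dev/null; python3 -m pendant '[[0.2,[0.011,-0.04,0],[0,0,0]],[0.2,[0.021,-0.08,0],[0,0,0]],[0.2,[0.032,-0.12,0],[0,0,0]],[0.2,[0.042,-0.16,0.01],[0,0,0]],[0.2,[0.05,-0.19,0.03],[0,0,0]],[0.2,[0.056,-0.214,0.06],[0,0,0]],[0.2,[0.056,-0.214,0.09],[0,0,0]],[0.2,[0.056,-0.214,0.1],[0,0,0]],[0.2,[0.056,-0.214,0.1],[0,0,0]],[0.2,[0.056,-0.214,0.1],[0,0,0]]]'; python3 d.py 0.6475 0.2605 0.028 -1.4; python3 - <<'E'
from h import *
s=viewer.snapshot('side');t=viewer.snapshot('top');cv2.imwrite('pics/s9.png',s[:,:,::-1]);cv2.imwrite('pics/t9.png',t[:,:,::-1])
cv2.imwrite('pics/c9.png',cv2.resize(np.hstack([s[180:330,90:290],t[150:300,320:520]])[:,:,::-1],(800,300),interpolation=cv2.INTER_CUBIC))
E
```

```text
clock: 27.58
tool_pos: [0.6465, 0.2589, 0.0995]
orientation: [179.9, 0.1, -1.4]
force: [0.5, 0.4, 0.1]
opening: 0.0529
gripper_force: 0.0
t 27.58 at [0.6465 0.2589 0.0995] [ 1.799e+02  7.000e-02 -1.390e+00] open 0.0529 gf 0.0 F [0.5 0.4 0.1] q6 51
shift [ 0.001  -0.0016  0.0715] turn z 0.0
```

View pics/c9.png

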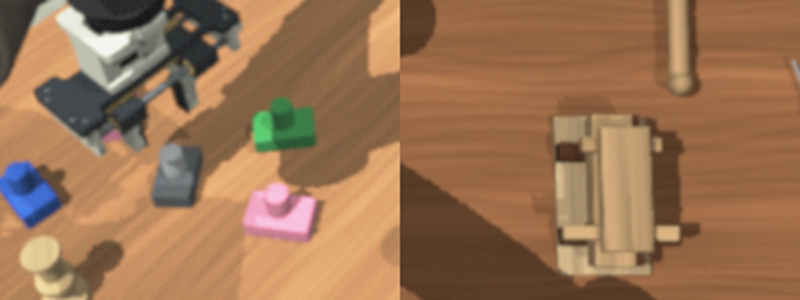

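The thin blank sits on the sticks in line with the stack (top crop 625,190). The grey weight is below the gripper (side crop 178,175). Gripping the knob.

```bash
python3 -m pendant '[[0.2,[0.001,-0.0015,0.025],[0,0,0]],[0.2,[0.001,-0.0015,0.05],[0,0,0]],[0.2,[0.001,-0.0015,0.065],[0,0,0]],[0.2,[0.001,-0.0015,0.071],[0,0,0]],[0.2,[0.001,-0.0015,0.071],[0,0,0]],[-1,[0.001,-0.0015,0.071],[0,0,0]],[-1,[0.001,-0.0015,0.071],[0,0,0]],[-1,[0.001,-0.0015,0.071],[0,0,0]],[-1,[0.001,-0.0015,0.071],[0,0,0]],[-1,[0.001,-0.0015,0.071],[0,0,0]]]'; python3 -m pendant '[[-1,[0,0,0],[0,0,0]],[-1,[0,0,0],[0,0,0]],[-1,[0,0,0],[0,0,0]],[-1,[0,0,0],[0,0,0]],[-1,[0,0,0],[0,0,0]]]'; python3 - <<'E'
from h import *
c=lambda u,v:(320+(u-400)/2-.25,150+v/2-.25)
w=toplane('top',[c(600,126),c(648,126),c(654,250),c(604,252)],.104);print(w.round(4),w.mean(0))
E
python3 d.py 0.475 -0.34 0.21 -1.4
```

```text
clock: 28.52
tool_pos: [0.6481, 0.2613, 0.0298]
orientation: [-180.0, -0.1, -1.4]
force: [-0.8, -0.4, 5.1]
opening: 0.0253
gripper_force: 30.1
clock: 28.93
tool_pos: [0.6481, 0.2614, 0.0298]
orientation: [-180.0, -0.1, -1.4]
force: [-0.7, -1.7, 5.9]
opening: 0.0258
gripper_force: 30.0
[[ 0.5451 -0.315 ]
 [ 0.5443 -0.3691]
 [ 0.4057 -0.3675]
 [ 0.4045 -0.3119]] [ 0.4748953  -0.34084285]
t 28.93 at [0.6481 0.2614 0.0298] [-1.7999e+02 -5.0000e-02 -1.3600e+00] open 0.0258 gf 30.0 F [-0.7 -1.7  5.9] q6 51
shift [-0.1588  0.6053 -0.1802] turn z 0.0
```

Thin blank measures 139x55 at (0.475,−0.341), right over the thick one. Lifting and carrying the weight.

```bash
python3 -m pendant '[[-1,[0,0,-0.01],[0,0,0]],[-1,[0,0,-0.03],[0,0,0]],[-1,[0,0,-0.06],[0,0,0]],[-1,[0,0,-0.09],[0,0,0]],[-1,[0,0,-0.12],[0,0,0]],[-1,[0,0,-0.145],[0,0,0]],[-1,[0,0,-0.165],[0,0,0]],[-1,[-0.002,0.01,-0.175],[0,0,0]],[-1,[-0.006,0.025,-0.18],[0,0,0]],[-1,[-0.013,0.05,-0.18],[0,0,0]]]'; python3 -m pendant '[[-1,[-0.008,0.03,0],[0,0,0]],[-1,[-0.017,0.065,0],[0,0,0]],[-1,[-0.026,0.1,0],[0,0,0]],[-1,[-0.035,0.135,0],[0,0,0]],[-1,[-0.045,0.17,0],[0,0,0]],[-1,[-0.054,0.205,0],[0,0,0]],[-1,[-0.063,0.24,0],[0,0,0]],[-1,[-0.072,0.275,0],[0,0,0]],[-1,[-0.081,0.31,0],[0,0,0]],[-1,[-0.09,0.345,0],[0,0,0]]]'; python3 -m pendant '[[-1,[-0.009,0.035,0],[0,0,0]],[-1,[-0.018,0.07,0],[0,0,0]],[-1,[-0.027,0.105,0],[0,0,0]],[-1,[-0.036,0.14,0],[0,0,0]],[-1,[-0.044,0.17,0],[0,0,0]],[-1,[-0.05,0.192,0],[0,0,0]],[-1,[-0.054,0.205,0],[0,0,0]],[-1,[-0.056,0.21,0],[0,0,0]],[-1,[-0.056,0.21,0],[0,0,0]],[-1,[-0.056,0.21,0],[0,0,0]]]';python3 d.py 0.475 -0.3405 0.134 -1.4; python3 - <<'E'
from h import *
cv2.imwrite('pics/c10.png',cv2.resize(viewer.snapshot('side')[60:240,270:510][:,:,::-1],(800,600),interpolation=cv2.INTER_CUBIC))
E
```

```text
clock: 29.77
tool_pos: [0.6331, 0.2119, 0.2086]
orientation: [-180.0, 0.0, -1.3]
force: [0.7, -1.0, -4.7]
opening: 0.0255
gripper_force: 30.0
clock: 30.6
tool_pos: [0.5322, -0.1332, 0.2074]
orientation: [-180.0, 0.2, -1.4]
force: [1.9, -0.5, -5.6]
opening: 0.0254
gripper_force: 30.0
clock: 31.43
tool_pos: [0.4735, -0.3392, 0.2081]
orientation: [-180.0, 0.1, -1.4]
force: [0.7, 0.7, -4.5]
opening: 0.0257
gripper_force: 30.0
t 31.43 at [ 0.4735 -0.3392  0.2081] [-1.7995e+02  6.0000e-02 -1.4200e+00] open 0.0257 gf 30.0 F [ 0.7  0.7 -4.5] q6 105
shift [0.0016 0.0013 0.0741] turn z -0.0
```

View pics/c10.png

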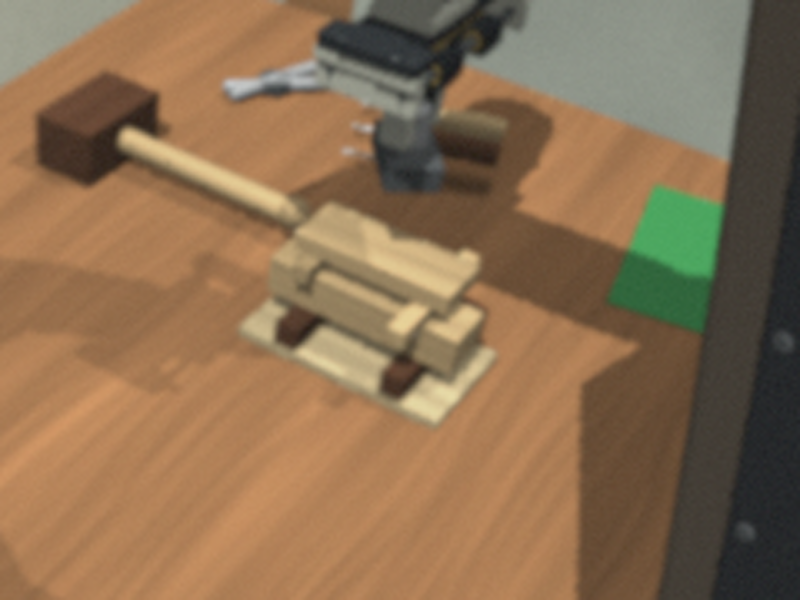

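The weight hangs upright above the stack (410,165). Lowering, with contact expected at TCP z ≈ 0.134, and releasing.

```bash
python3 -m pendant '[[-1,[0.0015,0.001,0.015],[0,0,0]],[-1,[0.0015,0.001,0.035],[0,0,0]],[-1,[0.0015,0.001,0.052],[0,0,0]],[-1,[0.0015,0.001,0.062],[0,0,0]],[-1,[0.0015,0.001,0.067],[0,0,0]],[-1,[0.0015,0.001,0.07],[0,0,0]],[-1,[0.0015,0.001,0.072],[0,0,0]],[-1,[0.0015,0.001,0.073],[0,0,0]],[-1,[0.0015,0.001,0.0735],[0,0,0]],[-1,[0.0015,0.001,0.0735],[0,0,0]]]'; python3 d.py 0.475 -0.3405 0.134 -1.4
```

```text
clock: 32.32
tool_pos: [0.476, -0.3408, 0.1359]
orientation: [180.0, -0.1, -1.4]
force: [-0.2, 0.4, -5.9]
opening: 0.0254
gripper_force: 30.0
t 32.32 at [ 0.476  -0.3408  0.1359] [ 1.7998e+02 -5.0000e-02 -1.3800e+00] open 0.0254 gf 30.0 F [-0.2  0.4 -5.9] q6 105
shift [-0.001  -0.0003  0.0019] turn z 0.0
```

```bash
python3 -m pendant '[[-1,[0,0,0.001],[0,0,0]],[-1,[0,0,0.0015],[0,0,0]],[-1,[0,0,0.002],[0,0,0]],[-1,[0,0,0.002],[0,0,0]]]'; python3 -m pendant '[[0.3,[0,0,0],[0,0,0]],[0.3,[0,0,0],[0,0,0]],[0.3,[0,0,0],[0,0,0]],[0.3,[0,0,0],[0,0,0]],[0.3,[0,0,0],[0,0,0]],[0.3,[0,0,0],[0,0,0]],[0.3,[0,0,-0.015],[0,0,0]],[0.3,[0,0,-0.04],[0,0,0]],[0.3,[0,0,-0.075],[0,0,0]],[0.3,[0,0,-0.11],[0,0,0]]]';python3 -m pendant '[[0.3,[0,-0.03,0],[0,0,0]],[0.3,[0,-0.07,0],[0,0,0]],[0.3,[0,-0.11,0],[0,0,0]],[0.3,[0,-0.15,0],[0,0,0]],[0.3,[0,-0.19,0],[0,0,0]],[0.3,[0,-0.23,0],[0,0,0]],[0.3,[0,-0.27,0],[0,0,0]],[0.3,[0,-0.3,0],[0,0,0]],[0.3,[0,-0.3,0],[0,0,0]],[0.3,[0,-0.3,0],[0,0,0]]]'; python3 - <<'E'
from h import *
s=viewer.snapshot('side');t=viewer.snapshot('top')
cv2.imwrite('pics/c11.png',cv2.resize(np.hstack([s[60:240,270:510],t[120:300,300:540]])[:,:,::-1],(800,300),interpolation=cv2.INTER_CUBIC))
E
```

```text
clock: 32.65
tool_pos: [0.4757, -0.3408, 0.1338]
orientation: [180.0, -0.0, -1.4]
force: [-2.8, 0.2, -0.6]
opening: 0.025
gripper_force: 30.0
clock: 33.48
tool_pos: [0.4751, -0.3405, 0.244]
orientation: [-180.0, 0.1, -1.4]
force: [0.2, 0.1, 0.6]
opening: 0.0569
gripper_force: 0.0
clock: 34.32
tool_pos: [0.483, -0.0392, 0.2436]
orientation: [-180.0, -0.0, -1.2]
force: [0.1, -0.1, -0.3]
opening: 0.057
gripper_force: 0.0
```

View pics/c11.png

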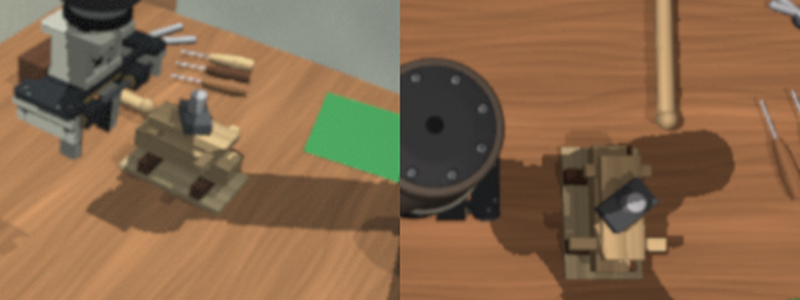

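The full stack stands: the weight is knob up on the middle of the thin blank (top crop 627,205), and the gripper is clear. Handing in.

```bash
python3 -c "from plant import workorder;print(workorder.close_job())"
```

```text
the job is handed in; nothing more can be done
None
```

The drying stack is built in the order asked, and I handed the job in at about 34 s of the 144 s; the last pictures show the weight knob up on the thin blank and the gripper clear, but the hand-in returned no verdict.

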